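Put the cocoa jar away and shut the hooded bin

ROBOT

A 6-joint arm with a two-finger parallel gripper is mounted at the origin on a cart in front of the work surface, level with it; the furniture and walls round the work are solid. World frame = base frame: x ahead of the robot, y to its left, z up, the work surface at z = 0. Lengths are in m, angles in rad, forces in N, time in s.
With the tool pointing down it reaches from about 0.3 to 0.875 m from the base axis. Payload 4.2 kg.
Tool frame: the origin (TCP) lies at the very end of the fingers, on their centre line; the grasp point (between the pads) lies 19 mm behind it; z points along the fingers, y is the line along which they close (so a half turn about z gives the same grasp; the last joint's range is limited). The gripper opens to 85 mm and grips with 20 to 120 N. Pads are 22 mm wide; open, the fingers measure 114 mm over their backs; the gripper's body (76 mm by 85 mm) begins 54 mm behind the grasp point. The pads swing forward as they close: fully open they stand 13 mm farther back than shut.
Start: joints at [1.161, 0.32, 1.565, -0, 1.257, -0.02], TCP at [0.219, 0.532, 0.231] pointing down, gripper open.
Joint ranges: [-3.11, 3.11], [-0.84, 2.01], [0.21, 2.61], [-1.34, 4.49], [0.05, 2.63], [-2.56, 2.56]. Speed limits (rad/s): [2.57, 2.57, 3.14, 3.14, 3.14, 3.14].

INTERFACE

Orientations are given as [roll, pitch, yaw] about the fixed x, y, z axes, in that order (R = Rz(yaw) Ry(pitch) Rx(roll)).
In Python, from rig import ctrl gives the robot as it stands.
- The arm moves only by the tool step_arm, never from a script. Its argument "series" is a list that holds one entry, the list of rows, each a list of 5 numbers: the finger opening in cm, from 0 to 8.54, then the shift along the tool's x, y, z in cm, then the turn about the tool's z in degrees. A call has 1 to 20 rows; each row is the pose to reach, as a shift and turn from the pose commanded when the call began, along the tool's axes at that moment; what a row does not reach only later rows make up. A row lasts 1/8 s, in which the tool goes at most 62.5 mm and 10.7 degrees, less where a joint would pass 70% of its speed; a pose out of reach is approached as far as the arm can. A call with a gripper value outside its range is refused whole. The fingers move at their own pace and stop on an object; "newtons" is the grip in N (left out, the last holds). Time passes only in rows, so rows that repeat a pose let the fingers close. It gives the time, the measured TCP pose, the force, the opening and the grip force at its end, in the units of the state.
- ctrl.state(): the state, without advancing time (a new reading comes with each control period).
- ctrl.grab_frame(name): name is "side" or "top"; returns a dict with "color" (420x560x3 uint8, blue, green, red), "fx", "fy", "cx", "cy" (pixels), "k1" (the pictures are not rectified: a ray, as slopes to the right and down, at radius r is drawn at 1 + k1 r^2 times it, then the intrinsics apply), "world_from_camera" (4x4, takes a point from camera to world coordinates). Camera axes: x right, y up, looking along -z (the intrinsics and any distortion apply to the point x, -y, -z); pixel columns grow to the right and rows downward; lengths in m; the calibration is good to about 2 mm. A picture is of the moment at which its call begins. There is no depth.
- ctrl.finish_job(): hands the job in; it is judged then, once.
The state is a dict: "clock": time; "q": joint angles; "qvel": joint speeds; "joint_efforts": joint torques, N m; "tool_pos": TCP position; "ee_rot": TCP orientation; "ft_force": force on the tool from outside, world axes, zero at the start; "ft_torque": the same for the moment, N m; "width": finger opening in m; "gripper_force": force on a finger pad.
Only numpy, scipy, OpenCV 4.12 (cv2) and the standard library are available. Lean on these libraries where they do the work, as an engineer would, in place of code of your own. Each camera call takes 0.05 s, during which the arm holds its last target. There are 200 camera calls.

TASK

Stand the cocoa jar upright inside the blue hooded bin and let go of it; then break the locked lid stay by its red knob, so that the stay folds while the lid is still up, and after that lower the lid by its handle gently until it is fully shut: do not let it drop. Do not knock over or shove aside the salt shaker or the honey jar.

Things in the scene. Friction and masses are not known exactly. Their poses are not given: they have to be found in the camera images.
- cocoa_jar: loose spice jar, 44 mm across and 96 mm tall, a clear jar with a paper label and a dark cap, standing on the table; weighs 0.08 to 0.15 kg; origin at the centre of its underside, z up its axis. Starts upright on the table, either in the gap between two cake plates with clear domes (domes 120 mm high, about 140 mm apart there) or on the free strip in front of the right corner of the bin, where a 240 mm tall glass jar stands behind it on the right.
- bin_floor (a point): centre of the inner floor of the blue bin, 6 mm above the table. The bin is fixed to the table; outside it is 170 mm deep (its x, pointing away from the robot), 150 mm wide (its y, to the left) and the walls are 6 mm thick, so the inside is 158 x 138 mm. Front and side walls end 85 mm above the table. With the lid shut there are 104 mm of room above the floor. The axes of this point are the bin's axes (turned a little from the table's).
- lid_hinge (a point): middle of the lid's hinge axis, which runs along the bin's y at the top of the back wall, 115 mm above the table and 85 mm behind the bin's centre.
- lid (a joint): opening angle of the hooded lid (rad): 0 shut, 1.05 at the start, where the stay holds it. The lid is a blue frame with a clear top and 30 mm skirts, 170 mm long and 150 mm wide, 0.6 kg. While it is up it overhangs the back half of the bin and the stay. Unlocked, its stiff hinge still holds it above about 0.85 rad, but below about 0.8 rad it falls shut by its own weight unless it is held.
- lid_handle (a point): middle of the lid's handle, a steel bar of 12 mm diameter, 100 mm long, parallel to the hinge, 38 mm ahead of the lid's front edge (clear gap about 32 mm); 208 mm from the hinge axis, carried on two arms at its ends. It turns with the lid; with the lid shut it lies 208 mm ahead of the hinge and 13 mm lower than it.
- stay_knuckle (a joint): fold angle of the lid stay at its knuckle (rad): -0.16 locked (just past straight, against its stop; the lid cannot come down), 0 straight, growing as the stay folds, about 2.4 when the lid is shut. Lifting the lid back up to its top straightens the stay again. It is broken once it is folded to 0.35 or more. Friction at the knuckle is small: a few newtons on the knob move it.
- stay_knob (a point): middle of the red knob at the knuckle: a rod of 18 mm diameter, 38 mm long, along the bin's y, sticking out sideways on the bin's left. It goes round stay_pivot in the bin's x-z plane at a constant distance (84 mm); to break the stay move it away from the robot and down along that circle. While the stay is locked the knob is about 129 mm above the table and 25 mm ahead of the bin's centre; the links lie on the bin's side of it.
- stay_pivot (a point): centre of the knob's circle: on the axis of the lower stay link's pivot on the bin's left side, level in y with the middle of the knob; 50 mm above the table.
- salt_shaker: loose grey-and-clear salt shaker, 44 mm across, 90 mm tall, a bystander on the table; origin at the centre of its underside. It may stand where the cocoa jar otherwise would (the two swap places).
- honey_jar: loose honey jar with a red lid, 58 x 62 mm, 86 mm tall, a bystander at the back right of the bin; origin at the centre of its underside.

How it is judged:
By the outcome, as a careful person would: the job done as asked, in the order asked, and still so for the second after the job is handed in, with the robot touching nothing.
It also fails if it takes over 72 s, if anything falls off the work surface, if the arm or the gripper's body presses on something with over 40 N, if the wrist force passes 120 N, or if a joint passes its speed limit or range.

## Working session

There is one attempt and no reset: what is moved stays moved. The work goes in short steps, Python scripts to look and compute and a tool call to move; the robot and the scene stay as the last step left them, time stands still between calls to the robot, and variables do not carry over. Pictures are saved under pics/ and viewed, at most 10 in all, crops included, and the job is handed in when it is done.

Besides the shell and the picture viewer there is one more tool, called after "Emit:" in YAML: its name, and indented under it one key for each argument. step_arm: Moves the arm, as the interface text tells. Its arguments: {"type":"object","properties":{"series":{"type":"array"},"newtons":{"type":"number"}},"required":["series"]}

```bash
ls; mkdir -p pics; python3 - <<'E'
from rig import ctrl
import cv2,json,numpy as np
s=ctrl.state();print({k:np.round(v,3).tolist() for k,v in s.items()})
for n in("side","top"):
    f=ctrl.grab_frame(n);cv2.imwrite(f"pics/{n}0.png",f["color"])
    print(n,f["fx"],f["fy"],f["cx"],f["cy"],f["k1"],np.round(f["world_from_camera"],4).tolist())
E
```

```text
pics
{'clock': 0.0, 'q': [1.161, 0.32, 1.566, -0.0, 1.257, -0.02], 'qvel': [-0.001, 0.001, -0.0, 0.002, 0.001, 0.001], 'joint_efforts': [0.002, -41.55, -23.416, 0.0, 0.008, 0.0], 'tool_pos': [0.218, 0.531, 0.23], 'ee_rot': [-3.14, -0.0, 2.752], 'ft_force': [0.189, 0.869, 0.037], 'ft_torque': [-0.008, -0.036, -0.002], 'gripper_force': 0.0, 'width': 0.085}
side 491.9297339593287 491.9297339593287 276.93797044254774 200.55049354039812 -0.13710410844667426 [[0.975, 0.1246, -0.184, 0.3937], [-0.222, 0.5017, -0.8361, -0.6826], [-0.0119, 0.856, 0.5168, 0.6676], [0.0, 0.0, 0.0, 1.0]]
top 495.9458612496208 495.9458612496208 285.9435328457304 211.6916773123437 -0.16971371103595415 [[0.0154, 0.9828, -0.1842, 0.3785], [-0.9998, 0.0176, 0.0105, 0.1017], [0.0136, 0.184, 0.9828, 1.3428], [0.0, 0.0, 0.0, 1.0]]
```

View pics/top0.png

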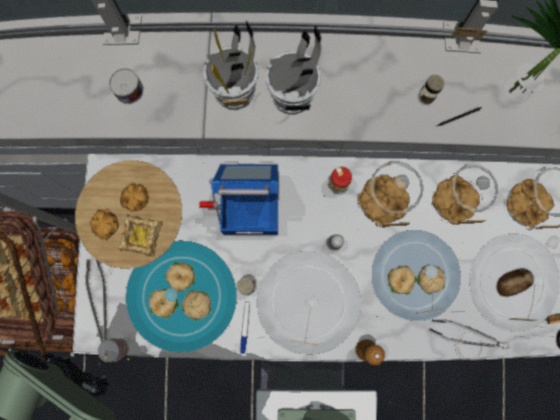

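View pics/side0.png

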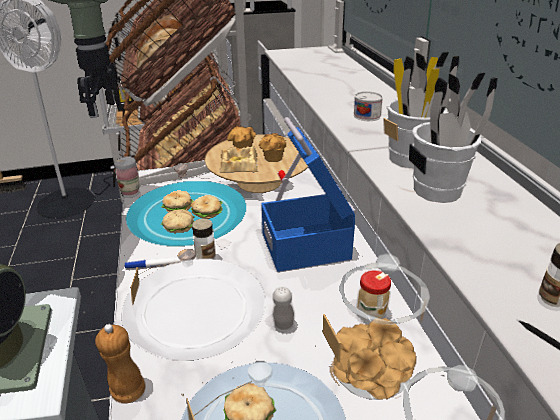

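Top view: bin at about (248,200), red knob (206,205), cocoa jar (246,285) between the plates, salt (337,242), honey (341,180). Side view: cocoa (204,240), salt (283,307). I'll zoom in to measure.

```bash
cat > h.py <<'E'
import numpy as np,cv2
from rig import ctrl
from scipy.optimize import least_squares
from scipy.spatial.transform import Rotation as Rn
def proj(f,P):
    T=np.linalg.inv(f["world_from_camera"]);p=np.atleast_2d(P)@T[:3,:3].T+T[:3,3]
    s=np.c_[p[:,0]/-p[:,2],-p[:,1]/-p[:,2]];r2=(s**2).sum(1,keepdims=True)
    s=s*(1+f["k1"]*r2);return s*[f["fx"],f["fy"]]+[f["cx"],f["cy"]]
def atz(f,uv,z):
    return least_squares(lambda x:(proj(f,[x[0],x[1],z])[0]-uv),[.45,.1]).x
def tri(fs,uvs,x0=(.45,.1,.1)):
    r=least_squares(lambda x:np.concatenate([proj(f,x)[0]-u for f,u in zip(fs,uvs)]),x0);return r.x,np.abs(r.fun).max()
def crop(f,x,y,w,h,k,name):
    c=cv2.resize(f["color"][y:y+h,x:x+w],None,fx=k,fy=k,interpolation=cv2.INTER_CUBIC)
    for i in range(-(-x//20)*20,x+w,20):
        cv2.putText(c,str(i),((i-x)*k,8),0,.3,(0,0,255));cv2.line(c,((i-x)*k,10),((i-x)*k,16),(0,0,255))
    for i in range(-(-y//20)*20,y+h,20):
        cv2.putText(c,str(i),(0,(i-y)*k+3),0,.3,(0,0,255));cv2.line(c,(20,(i-y)*k),(26,(i-y)*k),(0,0,255))
    cv2.imwrite(f"pics/{name}.png",c)
E
python3 - <<'E'
from h import *
crop(ctrl.grab_frame("top"),180,150,200,150,4,"t1")
crop(ctrl.grab_frame("side"),170,115,200,150,4,"s1")
E
```

```text
(no output)
```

View pics/t1.png

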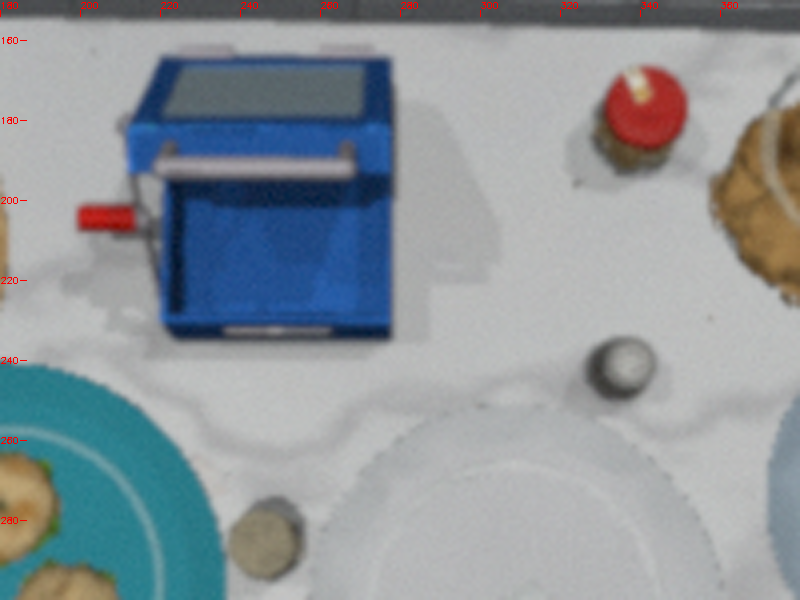

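View pics/s1.png

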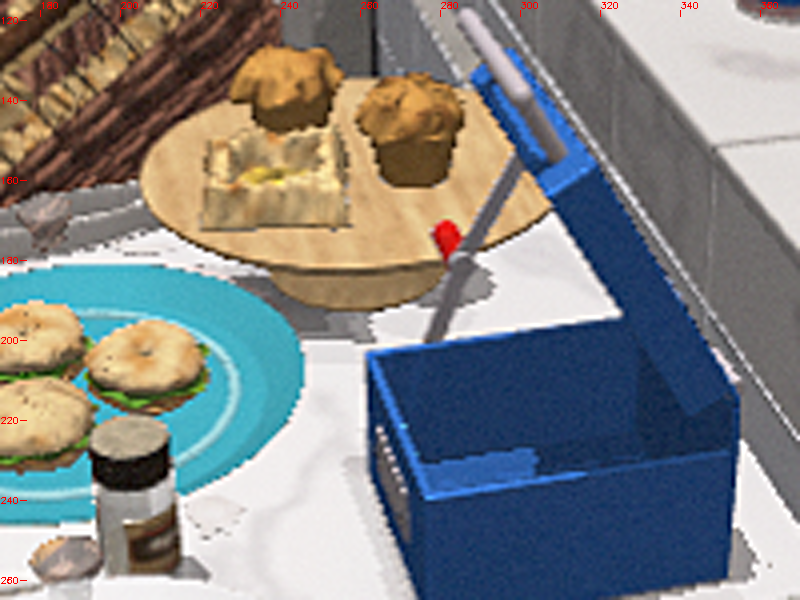

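Top crop: the cocoa cap centre is at (245.8,285), the knob at (206.5,204.3) and the handle middle at (244,192). Side crop: cap (202.5,224.3), knob (281.5,175), handle middle (294,129), and front rim corners (277,239) and (262,203). Next I fit the bin pose.

```bash
cat >> h.py <<'E'
def binpt(p,P):
    P=np.atleast_2d(P);c,s=np.cos(p[2]),np.sin(p[2]);return np.c_[p[0]+c*P[:,0]-s*P[:,1],p[1]+s*P[:,0]+c*P[:,1],P[:,2]]
E
python3 - <<'E'
from h import *
t=ctrl.grab_frame("top");s=ctrl.grab_frame("side")
T=lambda x,y:np.array([180+x/4,150+y/4]);S=lambda x,y:np.array([170+x/4,115+y/4])
print("cocoa",tri([t,s],[T(264,540),S(130,437)]),atz(t,T(264,540),.096))
print("knob",tri([t,s],[T(106,217),S(446,240)]))
print("handle",tri([t,s],[T(256,168),S(495,55)]))
print("handle near end",tri([t,s],[T(352,168),S(522,92)]))
print("salt", atz(t,T(630,362),.09),"honey",atz(t,T(646,107),.086))
a=1.05
hx,hz=.085-.208*np.cos(a)-.013*np.sin(a),.115+.208*np.sin(a)-.013*np.cos(a);print("handle model",hx,hz)
obs=[(s,S(428,497),[-.085,-.075,.085]),(s,S(368,352),[-.085,.075,.085]),(t,T(390,326),[-.085,-.075,.085]),(t,T(163,326),[-.085,.075,.085]),
(t,T(160,168),[hx,.05,hz]),(t,T(352,168),[hx,-.05,hz])]
def res(p):return np.concatenate([proj(f,binpt(p,P))[0]-u for f,u,P in obs])
r=least_squares(res,[.5,.2,0]);p=r.x;print("bin",p,np.round(r.fun,1))
for n,x in(("knob",tri([t,s],[T(106,217),S(446,240)])[0]),("h",tri([t,s],[T(256,168),S(495,55)])[0])):
    print(n,Rn.from_euler('z',-p[2]).apply(x-[p[0],p[1],0]))
# gripper geometry: annotate side with heights above TCP
tp=ctrl.state()["tool_pos"];im=s["color"].copy()
big=cv2.resize(im[0:130,40:180],None,fx=4,fy=4,interpolation=cv2.INTER_CUBIC)
for h in range(0,300,25):
    u=proj(s,np.array(tp)+[0,0,h/1e3])[0];q=(int((u[0]-40)*4),int(u[1]*4));cv2.circle(big,q,3,(0,0,255),-1);cv2.putText(big,str(h),(q[0]+60,q[1]),0,.4,(0,0,255))
cv2.imwrite("pics/g.png",big)
E
```

```text
cocoa (array([0.42427082, 0.18522093, 0.09652445]), np.float64(0.10098016998250614)) [0.42403838 0.18525752]
knob (array([0.61932025, 0.28696219, 0.13508029]), np.float64(0.3073222886662563))
handle (array([0.61863638, 0.18207328, 0.29175611]), np.float64(0.5794115723508071))
handle near end (array([0.61848297, 0.12988055, 0.29455313]), np.float64(0.3846340688720886))
salt [ 0.54081511 -0.0444493 ] honey [ 0.70992019 -0.05614591]
handle model -0.029771279894201412 0.2889556073009631
bin [0.64858252 0.18334785 0.01352278] [-0.9  1.5 -1.3  0.3  0.7 -0.9 -0.9 -1.2  0.9 -0.5 -1.3 -0.3]
knob [-0.02785848  0.10400056  0.13508029]
h [-0.02996063 -0.00086951  0.29175611]
```

View pics/g.png

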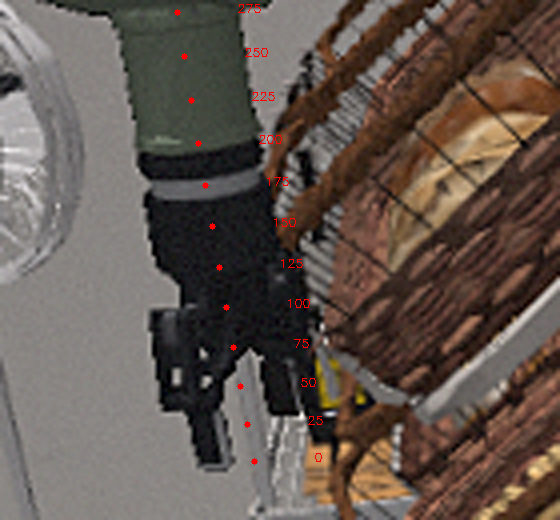

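The gripper view shows the body and wrist column staying about 76 mm wide up to 270 mm above the TCP. It would therefore hit the lid handle (bin x −0.036, z 0.289) if the jar were gripped centrally. I'll grip the jar off-centre, on the pads' far edge, and lower it just inside the front wall.

Emit:
step_arm:
  series:
    - [[6,-3,-2.4,0,-3],[6,-7,-5.6,0,-8],[6,-11,-8.9,0,-14],[6,-15,-12.1,0,-20],[6,-19,-15.4,0,-23.0],[6,-23,-18.6,0,-23.0],[6,-27,-21.8,0,-23.0],[6,-30,-24.2,0,-23.0],[6,-30.7,-24.8,0,-23.0],[6,-30.7,-24.8,0,-23.0]]
  newtons: 20

```text
clock: 1.55
tool_pos: [0.4082, 0.1859, 0.2313]
ee_rot: [3.141, -0.0, -3.131]
ft_force: [-0.5, 1.0, 0.5]
width: 0.06
gripper_force: 0.0
```

Emit:
step_arm:
  series:
    - [[6,0,-0.1,4,0],[6,0,-0.1,8,0],[6,0,-0.1,12,0],[6,0,-0.1,15,0],[6,0,-0.1,16.7,0],[6,0,-0.1,16.7,0],[4,0,-0.1,16.7,0],[4,0,-0.1,16.7,0],[4,0,-0.1,16.7,0],[4,0,-0.1,16.7,0]]
  newtons: 25

```text
clock: 2.8
tool_pos: [0.409, 0.1854, 0.0652]
ee_rot: [3.14, 0.002, -3.13]
ft_force: [-0.3, 2.6, 5.0]
width: 0.0404
gripper_force: 25.0
```

```bash
python3 - <<'E'
from h import *
s=ctrl.state();print(s["width"],s["gripper_force"],s["tool_pos"])
f=ctrl.grab_frame("side");crop(f,140,130,140,140,4,"s2")
E
```

```text
0.040449051278907654 25.000167172111105 [0.40896959 0.1853981  0.06517677]
```

View pics/s2.png

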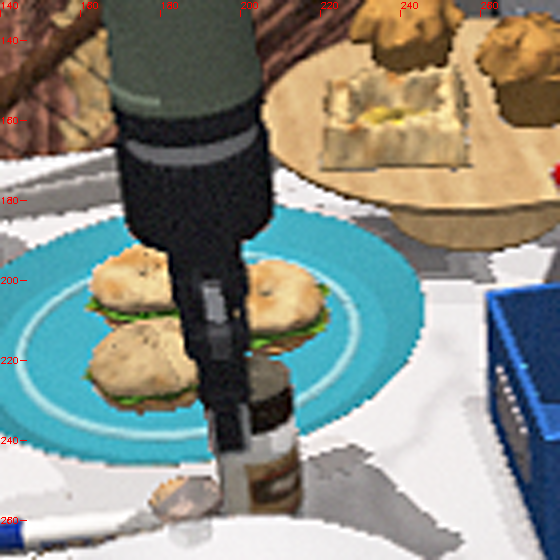

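The fingers hold the far edge of the cap at crop (240,400), with the tool about 17 mm in front of the jar's axis, as wanted. I'll tilt the jar slightly towards the robot on its front edge, so its foot leads into the bin, and then lift.

Emit:
step_arm:
  series:
    - [[3.8,0.3,0,0,0],[3.8,0.6,0,-0.05,0],[3.8,0.9,0,-0.1,0],[3.8,1.2,0,-0.13,0],[3.8,1.5,0,-0.16,0],[3.8,1.8,0,-0.18,0],[3.8,1.8,0,-1,0],[3.8,1.8,0,-3,0],[3.8,1.8,0,-6,0],[3.8,1.8,0,-9,0],[3.8,1.8,0,-12,0],[3.8,1.8,0,-13.5,0],[3.8,1.8,0,-13.5,0]]

```text
clock: 4.47
tool_pos: [0.3909, 0.1849, 0.2007]
ee_rot: [3.14, 0.003, -3.13]
ft_force: [0.4, 0.5, -2.0]
width: 0.0406
gripper_force: 25.1
```

```bash
python3 - <<'E'
from h import *
s=ctrl.state();print(s["width"],s["gripper_force"],s["tool_pos"],s["ft_force"])
f=ctrl.grab_frame("side");crop(f,140,90,200,150,4,"s3")
print(proj(f,np.array(s["tool_pos"])+[0,0,.019]))
E
```

```text
0.04060714493018901 25.144969984758063 [0.39085748 0.18487965 0.20067835] [ 0.38751869  0.48251425 -1.99815165]
[[179.77052398 174.24431924]]
```

View pics/s3.png

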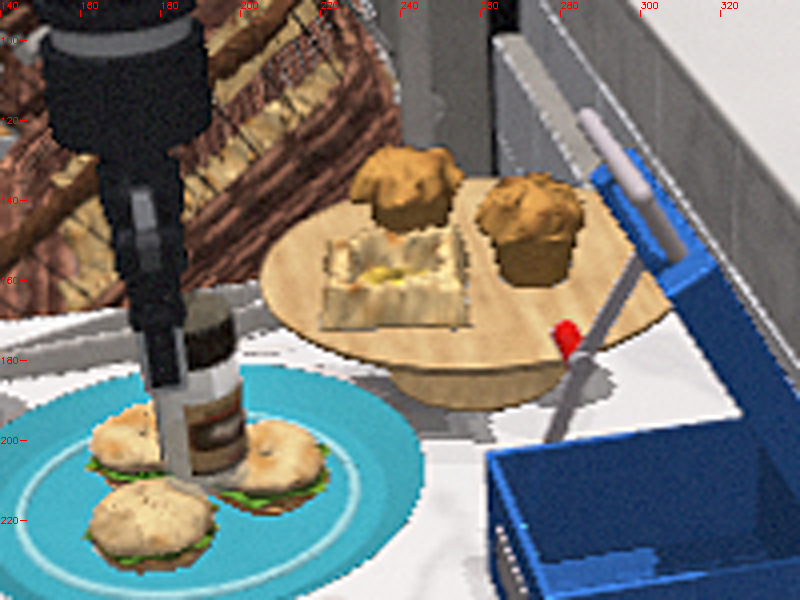

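```bash
python3 - <<'E'
from h import *
f=ctrl.grab_frame("side");tp=np.array(ctrl.state()["tool_pos"])
def sil(c,tilt,zb):
    # silhouette right edge/cap/bottom in crop px ; tilt>0: bottom away from robot
    ax=np.array([-np.sin(tilt),0,np.cos(tilt)]);e1=np.array([np.cos(tilt),0,np.sin(tilt)]);e2=np.array([0,1,0])
    th=np.linspace(0,2*np.pi,90);out=[]
    for h in(.0,.096):
        C=np.array([c[0],c[1],zb])+ax*h
        u=proj(f,C+.022*(np.cos(th)[:,None]*e1+np.sin(th)[:,None]*e2));u=(u-[140,90])*4
        out+=[u[:,0].min(),u[:,0].max(),u[:,1].min(),u[:,1].max()]
    return np.array(out)
# observed: bottom left x, right x, low y; cap right x, top y
obs=np.array([165,245,480,236,292]);ix=[0,1,3,5,6]
r=least_squares(lambda p:(sil([p[0],.185],p[1],p[2])[ix]-obs),[.40,0,.13]);print(r.x,np.round(r.fun,1))
ax=r.x[0]-np.sin(r.x[1])*.084;print("jar axis x at grip minus tool:",ax-tp[0],"deg",np.degrees(r.x[1]),"pad z above jar bottom",tp[2]+.019-r.x[2])
E
```

```text
[ 0.40560588 -0.02493443  0.14131393] [ -3.    3.5  12.2  -0.2 -11.3]
jar axis x at grip minus tool: 0.017899882208931683 deg -1.4286378357450624 pad z above jar bottom 0.07663558006277957
```

The jar is held nearly upright, off-centre by about 18 mm, with its foot at z ≈ 0.14. I'll move it over the bin's front, keeping short of the handle.

Emit:
step_arm:
  series:
    - [[3.8,-2,0,0,0],[3.8,-5,0,0,0],[3.8,-8,0,0,0],[3.8,-11,-0.1,0,0],[3.8,-14,-0.2,0,0],[3.8,-16,-0.25,0,0],[3.8,-17.5,-0.25,0,0],[3.8,-17.9,-0.25,1,0],[3.8,-17.9,-0.25,3,0],[3.8,-17.9,-0.25,3.5,0],[3.8,-17.9,-0.25,3.5,0]]

```text
clock: 5.95
tool_pos: [0.5688, 0.1842, 0.1639]
ee_rot: [-3.141, -0.001, -3.13]
ft_force: [0.3, 0.4, -1.5]
width: 0.0405
gripper_force: 25.2
```

```bash
python3 - <<'E'
from h import *
s=ctrl.state();print(s["width"],s["gripper_force"],s["tool_pos"],s["ft_force"],s["joint_efforts"])
f=ctrl.grab_frame("side");crop(f,200,60,160,140,5,"s4");cv2.imwrite("pics/s4.png",cv2.imread("pics/s4.png")[:600])
E
```

```text
0.04050683567998365 25.24639152259624 [0.56877612 0.18421201 0.16394502] [ 0.28103821  0.42988738 -1.47563408] [-2.93396367e-02 -4.46303916e+01 -2.20062286e+01 -4.56446011e-03
 -1.46499131e-02 -3.38687332e-04]
```

View pics/s4.png

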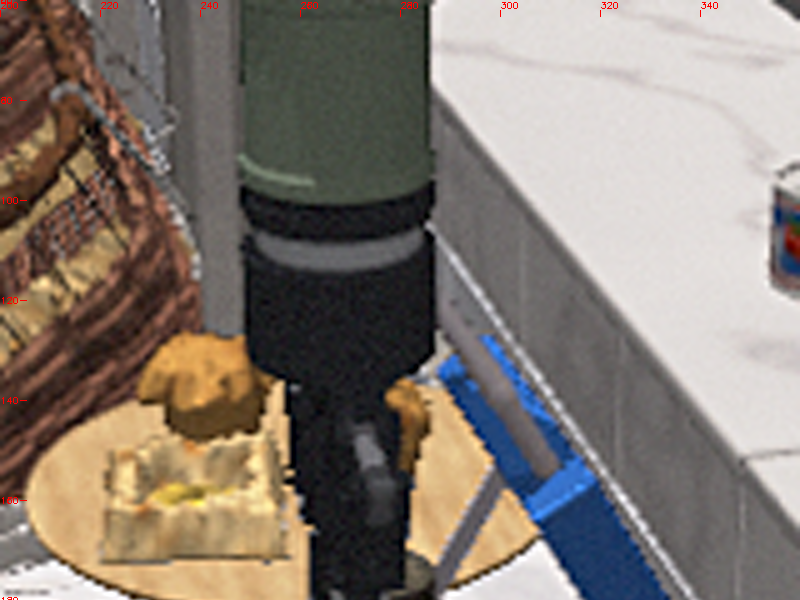

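The column (right edge at crop x 435) sits a few mm short of the handle bar, at about crop (450–550, 300–470). I'll advance 4.5 mm and feel downward past the wall's top.

Emit:
step_arm:
  series:
    - [[3.8,-0.15,-0.1,0,0],[3.8,-0.3,-0.1,0,0],[3.8,-0.45,-0.1,0.2,0],[3.8,-0.45,-0.1,0.5,0],[3.8,-0.45,-0.1,0.8,0],[3.8,-0.45,-0.1,1.1,0],[3.8,-0.45,-0.1,1.4,0],[3.8,-0.45,-0.1,1.6,0],[3.8,-0.45,-0.1,1.8,0],[3.8,-0.45,-0.1,1.8,0]]

```text
clock: 7.25
tool_pos: [0.5756, 0.1834, 0.1486]
ee_rot: [3.141, 0.005, -3.13]
ft_force: [0.4, -1.1, 8.2]
width: 0.0406
gripper_force: 25.6
```

```bash
python3 - <<'E'
from h import *
s=ctrl.state();print(s["width"],s["tool_pos"],s["ft_force"],s["ft_torque"],np.round(s["joint_efforts"],2))
E
```

```text
0.04061691092858129 [0.57560975 0.18340196 0.14861649] [ 0.39234502 -1.09403538  8.17756669] [-0.2198077  -0.05687819  0.03329873] [ 5.900e-01 -4.042e+01 -1.868e+01  3.000e-01  2.000e-02  0.000e+00]
```

```bash
python3 - <<'E'
from h import *
f=ctrl.grab_frame("side");crop(f,215,145,120,120,5,"s5")
t=ctrl.grab_frame("top");crop(t,200,150,100,120,5,"t5")
a=cv2.imread("pics/s5.png");b=cv2.imread("pics/t5.png");c=np.hstack([a,b])[:, :1100];cv2.imwrite("pics/st5.png",cv2.resize(c,(800,436),interpolation=cv2.INTER_AREA))
E
```

```text
(no output)
```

View pics/st5.png

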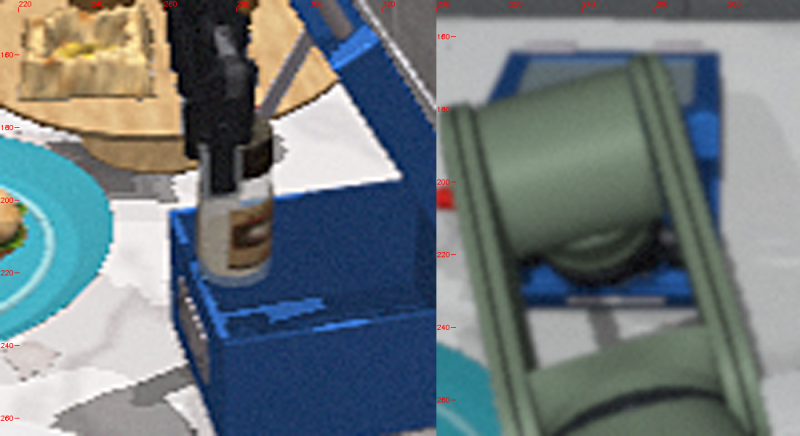

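The jar's foot is at about crop (200–270, 280) and sits on the front wall's rim line, which runs from (170,210) to (222,340). I'll compute how far back it still has to go.

```bash
python3 - <<'E'
from h import *
f=ctrl.grab_frame("side");k=800/1100*5
U=lambda x,y:np.array([215+x/k,145+y/k])
for n,x,y,z in(("rimL",170,211,.085),("rimR",222,340,.085),("rimR bottom?",222,340,.085)):print(n,atz(f,U(x,y),z))
def sil(p,zb=.084):
    th=np.linspace(0,2*np.pi,200);u=proj(f,np.c_[p[0]+.022*np.cos(th),p[1]+.022*np.sin(th),0*th+zb]);return np.array([u[:,0].min(),u[:,0].max(),u[:,1].max()])
o=np.array([U(199,0)[0],U(271,0)[0],U(0,285)[1]])
r=least_squares(lambda p:sil(p)-o,[.59,.18]);print("jar foot",r.x,r.fun)
s=ctrl.state();print(s["tool_pos"])
E
```

```text
rimL [0.56520778 0.25760566]
rimR [0.56626576 0.11474458]
rimR bottom? [0.56626576 0.11474458]
jar foot [0.59117141 0.18980927] [-0.23790208  0.2376324  -0.01473197]
[0.57556105 0.18344802 0.14869778]
```

```bash
python3 - <<'E'
from h import *
s=ctrl.state();print(np.round(s["q"],3),s["ee_rot"],s["tool_pos"])
E
```

```text
[ 2.900e-01  4.230e-01  1.623e+00 -1.000e-03  1.091e+00 -1.292e+00] [ 3.14063849  0.00548357 -3.12980525] [0.57556105 0.18344802 0.14869778]
```

Emit:
step_arm:
  series:
    - [[3.8,0,0,-1,0],[3.8,0,0,-2.5,0],[3.8,1.5,0,-4,0],[3.8,3.5,0,-4,0],[3.8,3.5,0,-4,0]]

```text
clock: 8.02
tool_pos: [0.5371, 0.1828, 0.1873]
ee_rot: [3.141, -0.0, -3.129]
ft_force: [1.0, 0.0, -0.0]
width: 0.0406
gripper_force: 25.5
```

Emit:
step_arm:
  series:
    - [[3.8,0,-0.8,0,7],[3.8,0,-1.8,0,16],[3.8,0,-2.8,0,25],[3.8,0,-3.8,0,35],[3.8,0,-4.8,0,45],[3.8,0,-5.8,0,55],[3.8,0,-6.8,0,65],[3.8,0,-7.8,0,75],[3.8,-0.5,-8.6,0,83],[3.8,-1.8,-8.9,0,90],[3.8,-2.9,-8.9,0,90],[3.8,-2.9,-8.9,0,90]]

```text
clock: 9.52
tool_pos: [0.5696, 0.0943, 0.1862]
ee_rot: [3.141, -0.0, 1.584]
ft_force: [0.3, -0.7, -1.6]
width: 0.0408
gripper_force: 25.4
```

Emit:
step_arm:
  series:
    - [[3.8,0,0,2,0],[3.8,0,0,4,0],[3.8,0,0,6,0],[3.8,0,0,6.2,0],[3.8,0.4,0,6.2,0],[3.8,0.8,0,6.2,0],[3.8,0.8,0,6.2,0]]

```text
clock: 10.4
tool_pos: [0.5691, 0.1026, 0.1251]
ee_rot: [3.14, -0.0, 1.583]
ft_force: [0.1, -0.1, -0.9]
width: 0.0407
gripper_force: 25.3
```

Emit:
step_arm:
  series:
    - [[3.8,0.2,-0.3,0,0],[3.8,0.5,-0.3,0,0],[3.8,0.8,-0.3,0,0],[3.8,1.0,-0.3,0,0],[3.8,1.0,-0.3,0,0]]

```text
clock: 11.02
tool_pos: [0.5656, 0.1124, 0.1243]
ee_rot: [-3.142, -0.0, 1.583]
ft_force: [-0.1, -0.6, 0.3]
width: 0.039
gripper_force: 23.8
```

```bash
python3 - <<'E'
from h import *
s=ctrl.state();print(s["tool_pos"],s["ft_force"],s["ft_torque"],s["width"])
f=ctrl.grab_frame("side");crop(f,240,150,110,110,5,"s6")
print(proj(f,[[.566,.107,.085],np.array(s["tool_pos"]),np.array(s["tool_pos"])+[0,0,.019]]))
E
```

```text
[0.56559417 0.11237335 0.12430445] [-0.07915356 -0.59918969  0.32198372] [-0.34595772 -0.10592805 -0.08489858] 0.03904414680021707
[[276.76679037 240.68512816]
 [275.72943389 223.0986417 ]
 [275.60216108 215.06112021]]
```

Emit:
step_arm:
  series:
    - [[3.8,-0.3,0,0,0],[3.8,-0.8,0,0,0],[3.8,-0.8,0,-1.5,0],[3.8,-0.8,0,-3.5,0],[3.8,-0.8,0,-5.5,0],[3.8,-0.8,0,-6.5,0],[3.8,-0.8,0,-6.5,0]]

```text
clock: 11.95
tool_pos: [0.5662, 0.1043, 0.1905]
ee_rot: [3.139, -0.001, 1.582]
ft_force: [0.1, 0.5, -1.4]
width: 0.0391
gripper_force: 29.2
```

Emit:
step_arm:
  series:
    - [[3.8,0.2,-1,0,-6],[3.8,0.6,-2,0,-15],[3.8,1.2,-3,0,-24],[3.8,2,-3.3,0,-33],[3.8,3,-3.3,0,-42],[3.8,4,-3.3,0,-52],[3.8,5,-3.3,0,-62],[3.8,6,-3.3,0,-72],[3.8,7,-3.3,0,-81],[3.8,7.7,-3.3,0,-88],[3.8,7.8,-3.3,0,-90],[3.8,7.8,-3.3,0,-90]]

```text
clock: 13.45
tool_pos: [0.5316, 0.1816, 0.1889]
ee_rot: [-3.141, -0.001, -3.131]
ft_force: [0.3, 0.4, -1.0]
width: 0.0383
gripper_force: 29.2
```

```bash
python3 - <<'E'
from h import *
s=ctrl.state();print(s["tool_pos"],s["ee_rot"],s["ft_force"],s["width"])
f=ctrl.grab_frame("side");crop(f,215,110,120,120,5,"s7")
E
```

```text
[0.53157121 0.18156065 0.18891385] [-3.14128650e+00 -7.78492556e-04 -3.13117194e+00] [ 0.33147886  0.36962116 -1.00133257] 0.03831239157226049
```

Emit:
step_arm:
  series:
    - [[3.8,-1.5,0.1,0,0],[3.8,-3,0.1,0.8,0],[3.8,-3.8,0.1,2,0],[3.8,-4.2,0.1,3,0],[3.8,-4.2,0.1,3.5,0],[3.8,-4.2,0.1,4,0],[3.8,-4.2,0.1,4.5,0],[3.8,-4.2,0.1,5,0],[3.8,-4.2,0.1,5,0]]

```text
clock: 14.62
tool_pos: [0.5735, 0.1832, 0.139]
ee_rot: [-3.141, -0.001, -3.13]
ft_force: [0.2, 0.5, -1.2]
width: 0.0385
gripper_force: 29.2
```

```bash
python3 - <<'E'
from h import *
s=ctrl.state();print(s["tool_pos"],s["ee_rot"],s["ft_force"],s["ft_torque"],s["width"],np.round(s["joint_efforts"],2))
f=ctrl.grab_frame("side");crop(f,215,110,120,120,5,"s8")
E
```

```text
[0.57346509 0.1832216  0.13900376] [-3.14147724e+00 -6.12013702e-04 -3.12985981e+00] [ 0.15572093  0.51260555 -1.21267363] [ 0.00252505 -0.00093493 -0.0257575 ] 0.0385367339203465 [  0.   -46.04 -21.73  -0.    -0.05   0.  ]
```

The foot has passed the rim with no contact, so I continue down.

Emit:
step_arm:
  series:
    - [[3.8,0,0,0.7,0],[3.8,0,0,1.4,0],[3.8,0,0,2.1,0],[3.8,0,0,2.8,0],[3.8,0,0,3.5,0],[3.8,0,0,4.2,0],[3.8,0,0,4.9,0],[3.8,0,0,5.4,0],[3.8,0,0,5.4,0]]

```text
clock: 15.8
tool_pos: [0.5735, 0.1832, 0.0849]
ee_rot: [-3.141, -0.001, -3.13]
ft_force: [0.2, -0.3, -1.5]
width: 0.0386
gripper_force: 29.2
```

Emit:
step_arm:
  series:
    - [[3.8,0,0,0.3,0],[3.8,0,0,0.6,0],[3.8,0,0,0.9,0],[3.8,0,0,1.1,0],[3.8,0,0,1.1,0]]

```text
clock: 16.42
tool_pos: [0.5745, 0.1835, 0.0831]
ee_rot: [3.14, 0.005, -3.13]
ft_force: [-13.3, -4.8, 44.0]
width: 0.0385
gripper_force: 52.9
```

The fingertips rest on the front wall's top, so the foot is about 10 mm above the floor. I'll back off and release gently.

Emit:
step_arm:
  series:
    - [[3.8,0,0,-0.6,0],[3.8,0,0,-1.2,0],[3.8,0,0,-1.2,0],[4.1,0,0,-1.2,0],[4.3,0,0,-1.2,0],[4.6,0,0,-1.2,0],[5.5,0,0,-1.2,0],[6,0,0,-1.2,0],[6,0,0,-1.2,0]]

```text
clock: 17.55
tool_pos: [0.5738, 0.1833, 0.0863]
ee_rot: [3.142, 0.0, -3.13]
ft_force: [0.1, -0.6, -0.3]
width: 0.06
gripper_force: 0.0
```

Emit:
step_arm:
  series:
    - [[6,0,0,-2,0],[6,0,0,-6,0],[6,0.5,0,-11,0],[6,3,0,-14,0],[6,7,0,-14,0],[6,11,0,-14,0],[6,14,0,-14,0],[6,14,0,-14,0]]

```text
clock: 18.55
tool_pos: [0.4322, 0.1815, 0.2267]
ee_rot: [3.141, 0.0, -3.129]
ft_force: [-0.1, -0.7, 0.0]
width: 0.0603
gripper_force: 0.0
```

```bash
python3 - <<'E'
from h import *
s=ctrl.state();print(s["tool_pos"],s["ee_rot"],s["ft_force"],s["width"])
f=ctrl.grab_frame("side");t=ctrl.grab_frame("top")
crop(f,235,110,130,155,5,"sa");crop(t,195,155,150,120,5,"ta")
a=cv2.imread("pics/sa.png")[:,:,:];b=cv2.imread("pics/ta.png")
a=cv2.resize(a,(390,465));b=cv2.resize(b,(410,328));c=np.zeros((465,800,3),np.uint8);c[:,:390]=a;c[:328,390:]=b
cv2.imwrite("pics/last.png",c)
E
```

```text
[0.43215253 0.18145928 0.22671967] [ 3.14141931e+00  2.00123155e-04 -3.12894587e+00] [-0.13884241 -0.74109609  0.00135896] 0.06027669560712018
```

View pics/last.png

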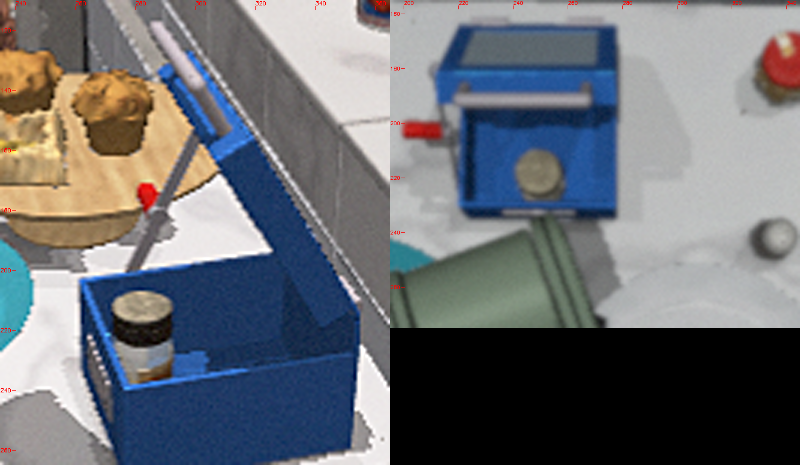

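The jar stands upright inside the bin (cap at side crop (142,305), top crop (541,172)), the fingers are clear, and salt and honey are undisturbed. Next I go to the knob's front with the fingers closed.

Emit:
step_arm:
  series:
    - [[4,-2,2,0,0],[2,-4.5,5,0,0],[0,-7.5,8,0,0],[0,-10.5,11,0,0],[0,-13,12,0,0],[0,-15,12.1,0,0],[0,-15.4,12.1,1,0],[0,-15.4,12.1,4,0],[0,-15.4,12.1,8,0],[0,-15.4,12.1,11,0],[0,-15.4,12.1,11.9,0],[0,-15.4,12.1,11.9,0]]

```text
clock: 20.15
tool_pos: [0.5863, 0.3043, 0.107]
ee_rot: [-3.141, -0.001, -3.13]
ft_force: [0.4, 0.3, -0.7]
width: -0.0002
gripper_force: 0.0
```

```bash
cat >> h.py <<'E'
def red(f,roi):
    x,y,w,h=roi;c=f["color"][y:y+h,x:x+w].astype(int);m=((c[...,2]>120)&(c[...,1]<70)&(c[...,0]<70)).astype(np.uint8)
    n,l,st,ce=cv2.connectedComponentsWithStats(m)
    return None if n<2 else (ce[1+st[1:,4].argmax()]+[x,y],int(st[1:,4].max()))
E
python3 - <<'E'
from h import *
s=ctrl.state();print(s["tool_pos"],s["ft_force"],s["width"])
t=ctrl.grab_frame("top");f=ctrl.grab_frame("side")
a,b=red(t,(180,170,60,70)),red(f,(240,140,80,90));print(a,b)
print(atz(t,[250.25,217.9],.102))
if a and b:print(tri([t,f],[a[0],b[0]]))
E
```

```text
[0.58632434 0.30428943 0.10704827] [ 0.40158097  0.28529385 -0.73877162] -0.0002377489009909632
None (array([283.58823529, 172.41176471]), 17)
[0.59333607 0.17880232]
```

Emit:
step_arm:
  series:
    - [[0,-0.7,0,0,0],[0,-1.3,0,0,0],[0,-1.8,0,0.1,0],[0,-2.3,0,0.3,0],[0,-2.8,0,0.5,0],[0,-3.3,0,0.7,0],[0,-3.8,0,1.0,0],[0,-4.2,0,1.3,0],[0,-4.4,0,1.5,0],[0,-4.4,0,1.5,0]]

```text
clock: 21.5
tool_pos: [0.631, 0.3049, 0.0923]
ee_rot: [3.142, 0.001, -3.13]
ft_force: [0.3, 0.4, 0.1]
width: -0.0
gripper_force: 0.0
```

```bash
python3 - <<'E'
from h import *
s=ctrl.state();print(s["tool_pos"],s["ft_force"],s["width"])
f=ctrl.grab_frame("side");print(red(f,(240,140,80,90)))
cv2.imwrite("pics/after.png",f["color"])
E
```

```text
[0.63095734 0.30488101 0.09226011] [0.3005648  0.35036753 0.06359934] -3.836168838669042e-05
(array([292.88888889, 177.11111111]), 9)
```

Emit:
step_arm:
  series:
    - [[0,1.5,0,0,0],[0,3.5,0,0,0],[0,5,0,0,0],[0,7,0,-3,0],[2,10,0,-8,0],[4,13,0,-13,0],[4,16,-2,-18,0],[4,18,-4,-22,0],[4,18,-4,-22,0]]

```text
clock: 22.68
tool_pos: [0.451, 0.2626, 0.3169]
ee_rot: [3.137, 0.009, -3.13]
ft_force: [0.2, 0.5, -0.1]
width: 0.0396
gripper_force: 0.0
```

```bash
python3 - <<'E'
from h import *
s=ctrl.state();print(s["tool_pos"],s["ft_force"])
t=ctrl.grab_frame("top");f=ctrl.grab_frame("side")
a,b=red(t,(180,170,60,70)),red(f,(240,140,80,90));print(a,b)
if a and b:print(tri([t,f],[a[0],b[0]]))
cv2.imwrite("pics/tb.png",t["color"]);cv2.imwrite("pics/sb.png",f["color"])
# handle: pixel row profile of the grey bar in the top picture
old=cv2.imread("pics/top0.png");
for n,im in(("old",old),("new",t["color"])):
    h=cv2.cvtColor(im,cv2.COLOR_BGR2HSV);c=h[175:225,228:260]
    print(n,[(175+i,int(v)) for i,v in enumerate(np.median(c[...,1],1)) if v<90])
E
```

```text
[0.45103399 0.26260871 0.31691989] [ 0.22744732  0.51372334 -0.11828076]
(array([206.28571429, 194.2244898 ]), 49) (array([292.70588235, 179.67647059]), 34)
(array([0.64793905, 0.29164041, 0.11677684]), np.float64(0.6766713896218164))
old [(175, 38), (176, 42), (177, 51), (178, 75), (189, 54), (190, 14), (191, 9), (192, 8), (193, 10), (194, 32)]
new [(175, 39), (176, 41), (177, 45), (178, 46), (179, 46), (180, 46), (181, 46), (182, 47), (183, 47), (184, 58), (198, 49), (199, 12), (200, 8), (201, 8), (202, 10), (203, 33), (215, 73), (216, 59), (217, 56), (218, 56), (219, 56), (220, 56), (221, 55), (222, 55), (223, 53), (224, 86)]
```

```bash
python3 - <<'E'
from h import *
t=ctrl.grab_frame("top")
p=[.6486,.1833,.0135]
H=lambda a:[.085-.208*np.cos(a)-.013*np.sin(a),0,.115+.208*np.sin(a)-.013*np.cos(a)]
for a in(1.05,1,.95,.9,.85,.8):print(a,np.round(H(a),4),np.round(binpt(p,H(a))[0],4),proj(t,binpt(p,H(a)))[0])
# stay fold with knob at p2: pivot (-.0535,.05), knob locked (-.025,.129); upper link length L from fold -.16 unknown anchor on lid line
h=cv2.cvtColor(t["color"],cv2.COLOR_BGR2HSV);print([(i,int(v)) for i,v in zip(range(190,212),np.median(h[190:212,228:260,1],1))if v<90])
E
```

```text
1.05 [-0.0298  0.      0.289 ] [0.6188 0.1829 0.289 ] [243.81824319 191.61477868]
1 [-0.0383  0.      0.283 ] [0.6103 0.1828 0.283 ] [243.93525057 196.03412104]
0.95 [-0.0466  0.      0.2766] [0.602  0.1827 0.2766] [244.06825597 200.32215059]
0.9 [-0.0545  0.      0.2699] [0.5941 0.1826 0.2699] [244.21645541 204.46407593]
0.85 [-0.062   0.      0.2627] [0.5866 0.1825 0.2627] [244.3789795  208.44624667]
0.8 [-0.0692  0.      0.2552] [0.5794 0.1824 0.2552] [244.55490424 212.25621572]
[(198, 49), (199, 12), (200, 8), (201, 10), (202, 10), (203, 33)]
```

The lid rests at about 0.945 rad with the stay folded: the knob has moved 34 mm round its circle. Next I grip the handle bar from above.

Emit:
step_arm:
  series:
    - [[4,-1,-0.8,-1,7],[4,-3,-2,-1.5,16],[4,-5,-3,-1.5,26],[4,-7,-4,-1.5,36],[4,-9,-5,-1.5,46],[4,-11,-6,-1.5,56],[4,-13,-7,-1.5,66],[4,-14.5,-8,-1.5,76],[4,-14.9,-8.2,-1,86],[4,-14.9,-8.2,0,90],[4,-14.9,-8.2,0,90]]

```text
clock: 24.2
tool_pos: [0.6006, 0.1825, 0.3091]
ee_rot: [-3.136, 0.001, 1.583]
ft_force: [-0.2, 0.4, -1.0]
width: 0.0399
gripper_force: 0.0
```

Emit:
step_arm:
  series:
    - [[4,0,0,2,0],[4,0,0,4,0],[4,0,0,5.8,0],[4,0,0,5.8,0],[2.2,0,0,5.8,0],[1,0,0,5.8,0],[1,0,0,5.8,0],[1,0,0,5.8,0],[1,0,0,5.8,0]]
  newtons: 30

```text
clock: 25.32
tool_pos: [0.6009, 0.1828, 0.2547]
ee_rot: [3.141, -0.001, 1.582]
ft_force: [-0.3, 0.6, 1.2]
width: 0.0109
gripper_force: 29.3
```

```bash
python3 - <<'E'
from h import *
s=ctrl.state();print(s["tool_pos"],s["ee_rot"],s["ft_force"],s["ft_torque"],s["width"],s["gripper_force"])
f=ctrl.grab_frame("side");print(red(f,(240,140,80,90)))
E
```

```text
[0.6008555  0.18276617 0.25471985] [ 3.14094818e+00 -6.42356481e-04  1.58246681e+00] [-0.28247033  0.57559869  1.23307934] [ 0.15687199 -0.14779756  0.07129098] 0.010931100323097753 29.31855618953705
(array([292.9375, 179.75  ]), 32)
```

```bash
python3 - <<'E'
import numpy as np
H=lambda a:np.array([.085-.208*np.cos(a)-.013*np.sin(a),.115+.208*np.sin(a)-.013*np.cos(a)])
for A in(np.linspace(.95,.5,19)[1:],np.linspace(.5,.1,17)[1:],np.linspace(.1,-.01,9)[1:]):
    a0={0:.95}.get(0)
    print("from",round(2*A[0]-A[1],3));b=H(2*A[0]-A[1])
    print([[1,0,round((H(a)-b)[0]*100,2),round(-(H(a)-b)[1]*100,2),0] for a in A])
E
```

```text
from 0.95
[[1, 0, np.float64(-0.4), np.float64(0.33), 0], [1, 0, np.float64(-0.79), np.float64(0.68), 0], [1, 0, np.float64(-1.17), np.float64(1.03), 0], [1, 0, np.float64(-1.55), np.float64(1.39), 0], [1, 0, np.float64(-1.91), np.float64(1.77), 0], [1, 0, np.float64(-2.27), np.float64(2.15), 0], [1, 0, np.float64(-2.61), np.float64(2.54), 0], [1, 0, np.float64(-2.95), np.float64(2.94), 0], [1, 0, np.float64(-3.27), np.float64(3.34), 0], [1, 0, np.float64(-3.59), np.float64(3.76), 0], [1, 0, np.float64(-3.89), np.float64(4.18), 0], [1, 0, np.float64(-4.19), np.float64(4.61), 0], [1, 0, np.float64(-4.47), np.float64(5.05), 0], [1, 0, np.float64(-4.74), np.float64(5.49), 0], [1, 0, np.float64(-5.01), np.float64(5.94), 0], [1, 0, np.float64(-5.26), np.float64(6.4), 0], [1, 0, np.float64(-5.49), np.float64(6.86), 0], [1, 0, np.float64(-5.72), np.float64(7.33), 0]]
from 0.5
[[1, 0, np.float64(-0.21), np.float64(0.47), 0], [1, 0, np.float64(-0.42), np.float64(0.95), 0], [1, 0, np.float64(-0.61), np.float64(1.44), 0], [1, 0, np.float64(-0.79), np.float64(1.93), 0], [1, 0, np.float64(-0.95),
[... 239 characters left out ...]
 np.float64(4.94), 0], [1, 0, np.float64(-1.69), np.float64(5.46), 0], [1, 0, np.float64(-1.77), np.float64(5.97), 0], [1, 0, np.float64(-1.83), np.float64(6.49), 0], [1, 0, np.float64(-1.88), np.float64(7.01), 0], [1, 0, np.float64(-1.92), np.float64(7.53), 0], [1, 0, np.float64(-1.95), np.float64(8.05), 0]]
from 0.1
[[1, 0, np.float64(-0.01), np.float64(0.29), 0], [1, 0, np.float64(-0.01), np.float64(0.57), 0], [1, 0, np.float64(-0.01), np.float64(0.86), 0], [1, 0, np.float64(-0.01), np.float64(1.15), 0], [1, 0, np.float64(-0.0), np.float64(1.43), 0], [1, 0, np.float64(0.01), np.float64(1.72), 0], [1, 0, np.float64(0.02), np.float64(2.01), 0], [1, 0, np.float64(0.04), np.float64(2.29), 0]]
```

Emit:
step_arm:
  series:
    - [[1,0,-0.4,0.33,0],[1,0,-0.79,0.68,0],[1,0,-1.17,1.03,0],[1,0,-1.55,1.39,0],[1,0,-1.91,1.77,0],[1,0,-2.27,2.15,0],[1,0,-2.61,2.54,0],[1,0,-2.95,2.94,0],[1,0,-3.27,3.34,0],[1,0,-3.59,3.76,0],[1,0,-3.89,4.18,0],[1,0,-4.19,4.61,0],[1,0,-4.47,5.05,0],[1,0,-4.74,5.49,0],[1,0,-5.01,5.94,0],[1,0,-5.26,6.4,0],[1,0,-5.49,6.86,0],[1,0,-5.72,7.33,0]]
  newtons: 40

```text
clock: 27.62
tool_pos: [0.5435, 0.1818, 0.1807]
ee_rot: [3.141, 0.0, 1.582]
ft_force: [1.9, 0.6, -1.2]
width: 0.0104
gripper_force: 33.5
```

Emit:
step_arm:
  series:
    - [[1,0,-0.21,0.47,0],[1,0,-0.42,0.95,0],[1,0,-0.61,1.44,0],[1,0,-0.79,1.93,0],[1,0,-0.95,2.42,0],[1,0,-1.11,2.92,0],[1,0,-1.25,3.42,0],[1,0,-1.38,3.93,0],[1,0,-1.49,4.43,0],[1,0,-1.6,4.94,0],[1,0,-1.69,5.46,0],[1,0,-1.77,5.97,0],[1,0,-1.83,6.49,0],[1,0,-1.88,7.01,0],[1,0,-1.92,7.53,0],[1,0,-1.95,8.05,0]]

```text
clock: 29.62
tool_pos: [0.5257, 0.1816, 0.1009]
ee_rot: [3.138, -0.0, 1.583]
ft_force: [7.1, -1.1, -0.7]
width: 0.0103
gripper_force: 32.5
```

Emit:
step_arm:
  series:
    - [[1,0,0,0.29,0],[1,0,0,0.57,0],[1,0,0,0.86,0],[1,0,0,1.15,0],[1,0,0,1.43,0],[1,0,0,1.72,0],[1,0,0,1.95,0],[1,0,0,1.95,0]]

```text
clock: 30.62
tool_pos: [0.5262, 0.1817, 0.0855]
ee_rot: [3.135, -0.001, 1.583]
ft_force: [0.1, -3.7, 24.0]
width: 0.0109
gripper_force: 34.6
```

Emit:
step_arm:
  series:
    - [[1,0,0,-0.3,0],[1.2,0,0,-0.4,0],[1.6,0,0,-0.4,0],[2.4,0,0,-0.4,0],[2.6,0,0,-0.4,0],[2.6,0,0,-0.4,0]]

```text
clock: 31.38
tool_pos: [0.5233, 0.1816, 0.0846]
ee_rot: [-3.14, 0.0, 1.582]
ft_force: [0.5, -0.6, 0.2]
width: 0.0261
gripper_force: 0.0
```

Emit:
step_arm:
  series:
    - [[2.6,0,0,-1,0],[2.6,0,0,-3,0],[2.6,0,0,-6,0],[2.6,0,-2,-10,0],[2.6,0,-7,-14,0],[2.6,0,-12,-16,0],[2.6,0,-16,-16,0],[2.6,0,-16,-16,0]]

```text
clock: 32.38
tool_pos: [0.3617, 0.1795, 0.2462]
ee_rot: [3.141, -0.001, 1.584]
ft_force: [0.4, -0.7, -0.6]
width: 0.0262
gripper_force: 0.0
```

```bash
python3 - <<'E'
from h import *
s=ctrl.state();print(s["tool_pos"],s["ft_force"])
t=ctrl.grab_frame("top");f=ctrl.grab_frame("side");cv2.imwrite("pics/tc.png",t["color"]);cv2.imwrite("pics/sc.png",f["color"])
p=[.6486,.1833,.0135]
H=lambda a:[.085-.208*np.cos(a)-.013*np.sin(a),0,.115+.208*np.sin(a)-.013*np.cos(a)]
for a in(.1,.06,.03,0):
    print(a,[np.round(proj(c,binpt(p,[[H(a)[0],y,H(a)[2]] for y in(0,-.05)])).tolist(),1).tolist() for c in(t,f)])
h=cv2.cvtColor(t["color"],cv2.COLOR_BGR2HSV);print("top rows sat",[(i,int(v),int(w)) for i,v,w in zip(range(220,262),np.median(h[220:262,236:250,1],1),np.median(h[220:262,236:250,2],1))])
print("knob",red(t,(180,150,60,110)),red(f,(240,140,110,110)))
E
```

```text
[0.36172273 0.17950275 0.24616694] [ 0.44589775 -0.67577685 -0.62328132]
0.1 [[[247.9, 243.5], [268.1, 243.6]], [[249.7, 208.4], [254.4, 221.1]]]
0.06 [[[248.1, 244.0], [268.1, 244.0]], [[249.8, 211.7], [254.5, 224.6]]]
0.03 [[[248.2, 244.2], [268.2, 244.3]], [[250.0, 214.2], [254.6, 227.2]]]
0 [[[248.4, 244.4], [268.2, 244.5]], [[250.2, 216.7], [254.9, 229.7]]]
top rows sat [(220, 125, 161), (221, 182, 166), (222, 195, 167), (223, 197, 167), (224, 197, 167), (225, 195, 169), (226, 192, 168), (227, 194, 169), (228, 192, 168), (229, 191, 120), (230, 184, 79), (231, 62, 85), (232, 13, 113), (233, 11, 93), (234, 27, 80), (235, 14, 112), (236, 4, 143), (237, 3, 158), (238, 2, 164), (239, 2, 163), (240, 2, 154), (241, 2, 122), (242, 6, 117), (243, 9, 147), (244, 9, 168), (245, 8, 154), (246, 6, 145), (247, 2, 171), (248, 1, 178), (249, 3, 177), (250, 2, 178), (251, 3, 180), (252, 3, 183), (253, 4, 173), (254, 3, 169), (255, 3, 167), (256, 1, 173), (257, 1, 184), (258, 3, 189), (259, 1, 184), (260, 3, 180), (261, 1, 174)]
knob (array([211.79661017, 191.98305085]), 59) None
```

```bash
python3 - <<'E'
import cv2,numpy as np
a=cv2.imread("pics/side0.png").astype(int);b=cv2.imread("pics/sc.png").astype(int)
d=np.abs(a-b).sum(2)
for y in range(188,244,2):print(y,''.join('#' if v>90 else '+' if v>40 else '.' for v in d[y,236:300]))
E
```

```text
188 .............................................###################
190 ............................+.++################################
192 ........................############################+.....+..+++
194 ........................##############...+#####+.....+++++++++++
196 ........................+#############+..#####++...+++++++++++++
198 ........................+##############.######+#######+.++######
200 .................+....##########################################
202 .......##.++...++##############..+++#+##########################
204 .......###+.################..##################################
206 ........##+++#.++.........###++#################################
208 ........####+##+...........###.+################################
210 .........+##++#.............###.################################
212 .........###+++#.............###+###############################
214 ..........+##+.+#.............###.##############################
216 ...........###..+#............###..#############################
218 ............###+.#+............###..############################
220 ............+##+.+#.............###.+###########################
222 ..............##+.+#+...++..++...###.###########################
224 ..............###..+#....+.++###################################
226 ..............+##+.......#############++###########+...........+
228 ...............+##############+++######.............+.++########
230 ................##########+.........###..+.++###################
232 .....................................###########################
234 .............+++++++..................##########################
236 .+++++++++++++++....+.................#############+############
238 ..++++................+++++.............###########++.....+.....
240 ...++++..........+###########........+..........................
242 ...+++++........+######.........................................
```

The handle line in the side picture matches a shut lid to within about 0.01 rad. A light touch on the bar from above will confirm it.

Emit:
step_arm:
  series:
    - [[0,0,3,0,0],[0,0,8,0,0],[0,0,13,2,0],[0,0,16,6,0],[0,0,16.3,10,0],[0,0,16.3,12.6,0],[0,0,16.3,12.8,0],[0,0,16.3,13.1,0],[0,0,16.3,13.4,0],[0,0,16.3,13.7,0],[0,0,16.3,14.0,0],[0,0,16.3,14.0,0]]

```text
clock: 33.98
tool_pos: [0.5276, 0.1819, 0.1077]
ee_rot: [3.139, -0.001, 1.583]
ft_force: [-3.8, -1.7, 13.4]
width: -0.0001
gripper_force: 6.7
```

Contact came at z = 0.1077, where a shut lid puts the bar's top (0.108), so the lid is fully shut. I'll retreat and hand in.

Emit:
step_arm:
  series:
    - [[0,0,0,-1,0],[0,0,0,-4,0],[0,0,-2,-8,0],[0,0,-6,-12,0],[0,0,-11,-13,0],[0,0,-15,-13,0],[0,0,-15,-13,0],[0,0,-15,-13,0]]

```text
clock: 34.98
tool_pos: [0.3778, 0.1802, 0.2355]
ee_rot: [3.14, -0.001, 1.583]
ft_force: [0.2, -0.2, 0.2]
width: 0.0001
gripper_force: 0.0
```

```bash
python3 - <<'E'
from h import *
t=ctrl.grab_frame("top");a=cv2.imread("pics/top0.png").astype(int);d=np.abs(a-t["color"]).sum(2)
print("salt/honey change",d[225:260,320:352].mean(),d[160:198,325:355].mean(),"knob",red(t,(180,150,60,110)))
print(ctrl.finish_job())
E
```

```text
salt/honey change 8.069642857142858 5.732456140350878 knob (array([211.68965517, 192.        ]), 58)
the job is handed in; nothing more can be done
None
```

The job is handed in at about 35 s of the 72 s allowed: the cocoa jar was standing upright in the bin when last seen (before the lid closed), the stay was broken with the lid still up, the lid was lowered by its handle until shut, and the salt shaker and honey jar look unmoved.

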